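# Lock off the melting tank and screw its filler plug home

### The job

Put the chocolate melting tank away for the night: turn the red isolator handle to off, then swing its lockout hasp all the way out, and only then see to the filler plug, which has been left standing on top of its thread in the tank's neck. Without taking the plug out of the neck or tilting it, back it off anticlockwise until it drops into the thread start, then run it in clockwise until its flange is fully home on the rim. All the flavouring jars present must also stand upright in the aluminium tray; do not disturb the tall spice jar.

Things in the scene. Friction and masses are not known exactly. Their poses are not given: they have to be found in the camera images.
- isolator: grey box 110 (its x) x 100 (its y) x 60 mm high with a yellow top, fixed to the counter; origin at the centre of its underside, x away from the robot at yaw 0
- handle (a joint): angle of the red isolator handle about the vertical through the centre of the box: 0 = on (bar along the box's x), 1.571 = off (bar along the box's y), growing anticlockwise seen from above; hard stops at both ends; stiff (0.15 N m), stays where it is left
- handle_grip (a point): on the handle's axis at the height to grip its red bar, 36 mm above the box top; x along the bar. Bar 72 mm long, 16 mm thick, its faces reach from 10 mm above to 25 mm below this point; below them a round hub, 44 mm in diameter, whose top is 11 mm above the box top
- hasp (a joint): angle of the steel hasp arm beside the box's -y side: 0 = folded against the box (arm pointing along the box's -x), 1.6 = swung fully out (arm pointing to the box's -y); grows anticlockwise seen from above; light friction (0.05 N m), stays where it is left
- hasp_post (a point): point on the axis of the hasp's red upright post (round, 15 mm diameter), 13 mm below the post's top and 25 mm above the steel arm; the post circles the hinge at 62 mm
- hasp_hinge (a point): point on the vertical hinge axis of the hasp, fixed to the isolator box, at the level of the arm's underside
- tank: round steel tank head 120 mm in diameter, 100 mm high, fixed to the counter; origin at the centre of its underside. Its open neck (rim 76 mm outside diameter) has a coarse two-start right-hand thread inside. The two thread starts lie at the tank's +x and -x, each marked by a red dash on the shoulder
- neck_rim (a point): centre of the neck's rim, 100 mm above the counter, axes as the tank's. Plug's bar at the start: 0.75 to 1.9 rad clockwise of the tank's x (or that plus pi); clockwise from there is only a stop. Turned back to within 0.25 rad of the tank's x and let go, it drops to 7 mm above the rim; a stop lies 0.35 rad beyond
- plug: loose brass filler plug with a black bar grip, 0.25 kg; origin at the centre of the underside of its round flange (74 mm diameter, 6 mm thick), x along the bar. A 30 mm stem with two lugs along its plus and minus x reaches 64 mm into the neck; it is the same after a half turn. Starts with the lugs on a level ledge in the neck, origin 20 mm above the rim. Sinks by its own weight when let go
- plug_grip (a point): on the plug's axis, 32 mm above its origin, the height to grip the black bar (64 mm long, 16 mm thick, 6 to 42 mm above the origin; x along it). Dropped in the thread start, the plug sinks as it is turned clockwise: 4.6 mm per rad from 0.44 rad clockwise of the tank's x on, home (origin level with the rim) at about 1.95 rad; a stop ends the turn at 2.3 rad
- jar_green: closed squat jar with a green lid, 62 mm high, 0.2 kg, origin at the centre of its underside; body 64 mm in diameter, shoulder at about 40 mm, lid 56 mm in diameter and 16 mm high; may be absent
- jar_blue: the same with a blue lid; may be absent
- jar_white: the same with a white lid; may be absent
- tray: fixed aluminium tray, 115 (its x) x 262 (its y) mm outside, rim 12 mm high and 4 mm thick, inner floor 4 mm above the counter; origin at the centre of its underside. The three jars fit in a row along its y
- spice: spice jar with a dark cap, 41 mm diameter, 105 mm high, loose bystander, origin at the centre of its underside

How it is judged:
By the outcome, as a careful person would: the job done as asked, in the order asked, and still so for the second after the job is handed in, with the robot touching nothing.
Of jar_green, jar_blue, jar_white only 2 to 3 are there at a start; the rules pass over those that are not, and their reading is None.
At some moment in a run one of jar_green, jar_blue, jar_white may be knocked a few centimetres aside while the robot is not near it.
Once in a run the grip may slacken for a moment while it holds something.
It also fails if it takes over 192 s, if anything falls off the work surface, if the arm or the gripper's body presses on something with over 40 N, if the wrist force passes 120 N, or if a joint passes its speed limit or range.

### The arm

A 6-joint arm with a two-finger parallel gripper is mounted at the origin on the work surface; the furniture and walls round the work are solid. World frame = base frame: x ahead of the robot, y to its left, z up, the work surface at z = 0. Lengths are in m, angles in rad, forces in N, time in s.
With the tool pointing down it reaches from about 0.35 to 0.85 m from the base axis. Payload 8.1 kg.
Tool frame: the origin (TCP) lies at the very end of the fingers, on their centre line; the grasp point (between the pads) lies 19 mm behind it (robot.pinch_z is the distance from the TCP to the grasp point, in m); y points along the fingers, x is the direction in which the jaws open and shut, and the axes are right-handed (so a half turn about y gives the same grasp; the last joint's range is limited). The gripper opens to 93 mm and grips with 3 to 60 N. Pads are 15 mm wide; open, the fingers measure 128 mm over their backs; the gripper's body (75 mm by 188 mm) begins 65 mm behind the grasp point.
Start: joints at [-1.266, 0.13, 1.488, -0, 1.523, -0.085], TCP at [0.228, -0.555, 0.219] pointing down, gripper open.
Joint ranges: [-2.96, 2.96], [-0.89, 2.26], [0.02, 2.5], [-1.34, 4.48], [0, 2.73], [-2.66, 2.66]. Speed limits (rad/s): [2.39, 2.39, 2.79, 3.14, 3.14, 3.14].

### API

Orientations are given as a rotation vector (axis times angle).
In Python, from plant import robot gives the robot as it stands.
- The arm moves only by the shell command python3 -m inch 'ROWS' [FORCE]. ROWS is JSON, a list of rows, each a list of 5 numbers: the closure, from -1 (fully open) to 1 (shut), then the shift along the world's x, y, z in m, then the turn about the world's z in rad. A call has 1 to 8 rows; each row is the pose to reach, as a shift and turn from the pose measured when the call began; what a row does not reach only later rows make up. A row lasts 1/8 s, in which the tool goes at most 62.5 mm and 10.7 degrees, less where a joint would pass 70% of its speed; a pose out of reach is approached as far as the arm can. A call with a gripper value outside its range is refused whole. The fingers move at their own pace and stop on an object; FORCE is the grip in N (left out, the last holds). Time passes only in rows, so rows that repeat a pose let the fingers close. It gives the time, the measured TCP pose, the force and the opening at its end, in the units of the state.
- robot.read_state(): the state, without advancing time (a new reading comes with each control period).
- robot.read_camera(name): name is "scene" or "top"; returns a dict with "color" (480x640x3 uint8, red, green, blue), "mtx" (3x3 intrinsics, pixels), "R" (3x3) and "t" (3): a world point X has camera coordinates R X + t. Camera axes: x right, y down, z forward; pixel columns grow to the right and rows downward; lengths in m; the calibration is good to about 2 mm. A picture is of the moment at which its call begins. There is no depth.
- robot.close_job(): hands the job in, once; it reports no verdict.
The state is a dict: "t": time; "q": joint angles; "dq": joint speeds; "joint_torque": joint torques, N m; "tool_pos": TCP position; "orientation": TCP orientation; "force": force on the tool from outside, world axes, zero at the start; "wrist_torque": the same for the moment, N m; "opening": finger opening in m.
Only numpy, scipy, OpenCV 4.12 (cv2) and the standard library are available. Lean on these libraries where they do the work, as an engineer would, in place of code of your own. Each camera call takes 0.05 s, during which the arm holds its last target. There are 200 camera calls.

## Working session

There is one attempt and no reset: what is moved stays moved. The work goes in short steps, Python scripts to look and compute and a shell command to move; the robot and the scene stay as the last step left them, time stands still between calls to the robot, and variables do not carry over. Pictures are saved under pics/ and viewed, about 12 in all and at most 16, crops included, and the job is handed in when it is done.

```bash
ls; mkdir -p pics; python3 - <<'E'
from plant import robot
import cv2,numpy as np
for n in("scene","top"):
    c=robot.read_camera(n); cv2.imwrite(f"pics/{n}0.png",c["color"][:,:,::-1]); print(n,c["mtx"].tolist(),c["R"].round(4).tolist(),c["t"].round(4).tolist())
s=robot.read_state(); print(s, robot.pinch_z)
E
```

```text
pics
scene [[486.96832308544134, 0.0, 317.2423021402685], [0.0, 486.96832308544134, 240.21991352696733], [0.0, 0.0, 1.0]] [[-0.9082, -0.4179, -0.0205], [-0.276, 0.6352, -0.7213], [0.3145, -0.6495, -0.6923]] [0.5502, 0.1429, 0.9298]
top [[550.3083716254379, 0.0, 322.74324455352433], [0.0, 550.3083716254379, 231.62962160336733], [0.0, 0.0, 1.0]] [[0.0106, -0.9997, 0.0234], [-0.9896, -0.0139, -0.1432], [0.1435, -0.0217, -0.9894]] [0.1212, 0.5352, 1.0514]
{'t': 0.1, 'q': array([-1.26637406e+00,  1.31100319e-01,  1.48914742e+00,  7.30098186e-06,
        1.52298151e+00, -8.54197499e-02]), 'dq': array([ 0.00127294, -0.00050549, -0.00331922,  0.00031871, -0.00060695,
        0.00162664]), 'joint_torque': array([ 8.43794023e-04, -5.61340857e+01, -4.93094230e+01,  7.69077614e-02,
        2.91172072e-02, -6.30232421e-05]), 'tool_pos': array([ 0.22788782, -0.55449958,  0.21769618]), 'orientation': array([-1.36772392,  0.91832956, -0.91623353]), 'force': array([-0.93168068, -0.01594955, -0.79124783]), 'wrist_torque': array([ 0.02077188,  0.01320077, -0.00959165]), 'opening': 0.09290474054810706} 0.0188
```

View pics/top0.png

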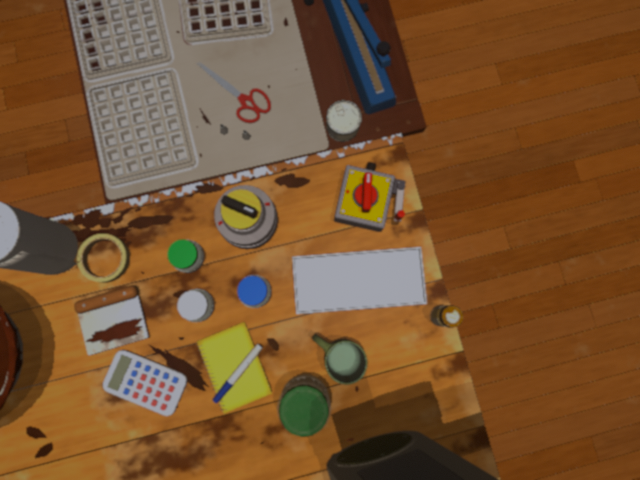

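View pics/scene0.png

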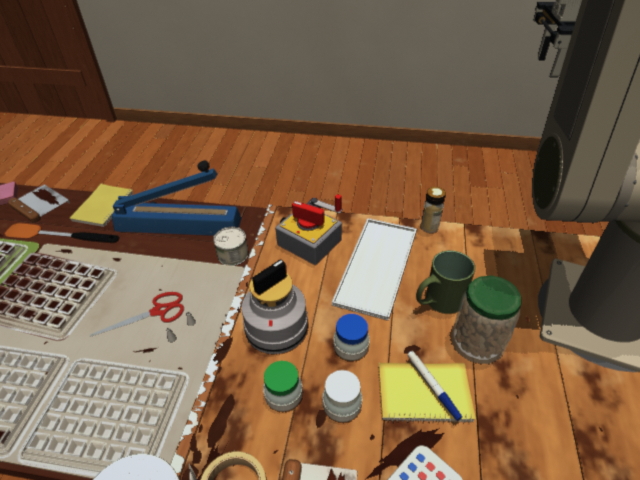

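The top view shows the tank with its plug near (245,212), the isolator (365,198) with a red handle, the hasp post (400,214), and the tray (360,280). The lids are green (184,254), white (194,305) and blue (253,291), and the spice jar is at (448,316). All three jars are there.

```bash
cat > h.py <<'E'
from plant import robot
import cv2,numpy as np
from scipy.spatial.transform import Rotation as Ro
def cam(n):
    c=robot.read_camera(n); c["hsv"]=cv2.cvtColor(c["color"],cv2.COLOR_RGB2HSV); return c
def ray(c,p):
    d=c["R"].T@np.linalg.inv(c["mtx"])@np.array([p[0],p[1],1.]); return -c["R"].T@c["t"],d
def onz(c,p,z):
    o,d=ray(c,p); return (o+d*(z-o[2])/d[2])
def proj(c,X):
    v=c["mtx"]@(c["R"]@np.asarray(X,float)+c["t"]); return v[:2]/v[2]
def tri(c1,p1,c2,p2):
    P=[c["mtx"]@np.c_[c["R"],c["t"]] for c in(c1,c2)]
    X=cv2.triangulatePoints(P[0],P[1],np.array(p1,float).reshape(2,1),np.array(p2,float).reshape(2,1)); return (X[:3]/X[3]).ravel()
def mask(c,lo,hi,roi=None):
    lo,hi=list(lo),list(hi); h=c["hsv"]
    m=cv2.inRange(h,np.array(lo),np.array(hi)) if lo[0]<=hi[0] else cv2.inRange(h,np.array(lo),np.array([180]+hi[1:]))|cv2.inRange(h,np.array([0]+lo[1:]),np.array(hi))
    if roi:
        k=np.zeros_like(m);x0,y0,x1,y1=roi;k[y0:y1,x0:x1]=255;m&=k
    return m
def blobs(m,amin=15):
    n,l,s,ce=cv2.connectedComponentsWithStats(m)
    return [(int(s[i,4]),ce[i].round(1).tolist(),s[i,:4].tolist(),i) for i in range(1,n) if s[i,4]>=amin],l
def pts(l,i):
    y,x=np.where(l==i); return np.c_[x,y].astype(np.float32)
def tool():
    s=robot.read_state(); R=Ro.from_rotvec(s["orientation"]).as_matrix()
    return dict(t=round(s["t"],2),pos=s["tool_pos"].round(4),yfing=round(np.arctan2(R[1,1],R[0,1]),3),xjaw=round(np.arctan2(R[1,0],R[0,0]),3),z=R[:,2].round(3),f=s["force"].round(1),op=round(s["opening"],4),q=s["q"].round(3))
E
cat > m.py <<'E'
from h import *
T=cam("top");S=cam("scene")
RED=((172,120,90),(8,255,255));GR=((50,120,50),(75,255,255));BL=((105,120,60),(125,255,255));YE=((20,100,100),(34,255,255));WH=((0,0,150),(180,40,255))
print(tool())
for nm,c,rois in(("top",T,dict(RED=(200,150,430,240),GR=(150,220,215,280),BL=(230,265,280,320),WH=(165,280,225,335),YE=(200,150,420,240))),("scene",S,dict(RED=(230,180,350,340),GR=(250,350,310,410),BL=(325,305,380,365),WH=(315,360,370,430),YE=(240,190,350,310)))):
    for k,r in rois.items():
        b,l=blobs(mask(c,*globals()[k],r)); print(nm,k,[x[:3] for x in b])
for k,r in dict(GR=(150,220,215,280),BL=(230,265,280,320),WH=(165,280,225,335)).items():
    b,l=blobs(mask(T,*globals()[k],r)); a=max(b); (x,y),(w,h),an=cv2.minAreaRect(pts(l,a[3])); print(k,(x,y),(w,h),onz(T,(x,y),.062).round(4))
E
python3 m.py; python3 - <<'E'
from h import *
for n,(x0,y0,x1,y1) in(("top",(200,150,430,320)),("scene",(230,180,430,350))):
    im=cv2.imread(f"pics/{n}0.png")[y0:y1,x0:x1]; cv2.imwrite(f"pics/{n}crop0.png",cv2.resize(im,None,fx=3.4,fy=3.4,interpolation=2))
E
```

```text
{'t': 0.2, 'pos': array([ 0.2279, -0.5546,  0.218 ]), 'yfing': np.float64(1.849), 'xjaw': np.float64(-1.181), 'z': array([0.925, 0.38 , 0.   ]), 'f': array([0.4, 0.5, 0.3]), 'op': 0.093, 'q': array([-1.266,  0.131,  1.489,  0.   ,  1.523, -0.085])}
top RED [(487, [365.6, 193.6], [354, 173, 24, 37]), (45, [400.4, 213.7], [397, 210, 8, 8])]
top GR [(637, [182.1, 253.6], [168, 240, 29, 28])]
top BL [(664, [252.0, 290.1], [238, 276, 29, 29])]
top WH [(636, [191.6, 305.0], [178, 291, 28, 29])]
top YE [(1334, [364.8, 196.8], [340, 169, 51, 54]), (917, [241.1, 209.6], [221, 189, 41, 40]), (104, [415.4, 200.1], [409, 192, 11, 18])]
scene RED [(34, [338.1, 196.5], [335, 194, 7, 7]), (214, [308.3, 208.0], [292, 202, 32, 13]), (103, [305.4, 222.5], [298, 218, 18, 9]), (17, [269.9, 322.6], [269, 320, 3, 6])]
scene GR [(925, [280.7, 377.6], [264, 361, 34, 34])]
scene BL [(747, [351.5, 328.6], [336, 314, 32, 30])]
scene WH [(893, [342.2, 386.1], [325, 370, 35, 33])]
scene YE [(544, [308.4, 228.2], [280, 215, 57, 28]), (450, [277.1, 290.3], [257, 274, 35, 27]), (36, [251.4, 286.0], [250, 280, 4, 12])]
GR (182.0, 253.5) (27.0, 28.0) [0.4841 0.3967 0.062 ]
BL (252.0, 290.0) (28.0, 28.0) [0.4163 0.2614 0.062 ]
WH (191.5, 305.0) (28.0, 27.0) [0.3868 0.3743 0.062 ]
```

View pics/topcrop0.png

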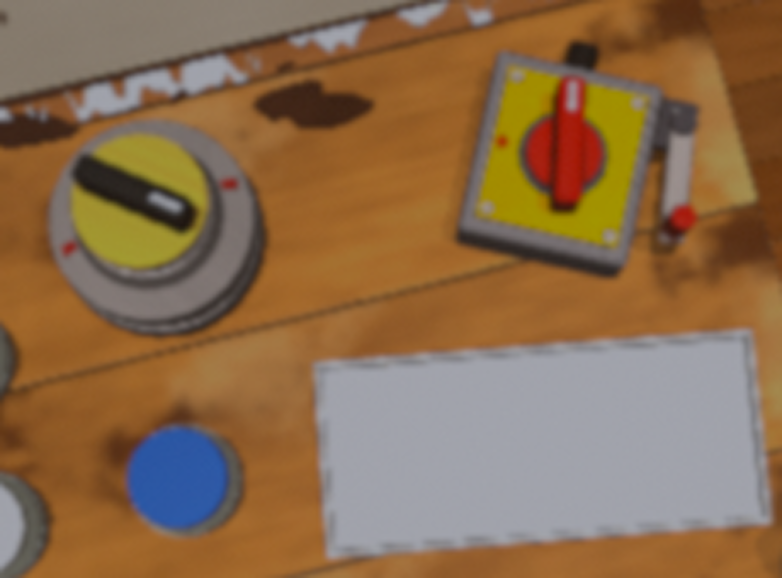

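The crop shows the handle bar roughly along the box's x, the hasp folded with its post at crop (682,217), and thread-start marks at (230,184) and (68,248). The plug bar is about 0.84 rad clockwise of the mark line. Next I'll measure.

```bash
cat > m2.py <<'E'
from h import *
T=cam("top");S=cam("scene")
RED=((172,120,60),(8,255,255));YE=((20,100,80),(34,255,255));BK=((0,0,0),(180,255,60))
print("post top",tri(T,(400.4,213.7),S,(338.1,196.5)).round(4))
print("bar",tri(T,(365.6,193.6),S,(308.3,208)).round(4))
# box yellow top
b,l=blobs(mask(T,*YE,(330,150,400,240))|mask(T,*RED,(350,170,382,215)));a=max(b)
r=cv2.minAreaRect(pts(l,a[3])); bx=cv2.boxPoints(r); w=np.array([onz(T,p,.06)[:2] for p in bx]); print("box c",w.mean(0).round(4), "sides",[(np.linalg.norm(w[i]-w[i-1]).round(4),np.arctan2(*(w[i]-w[i-1])[::-1]).round(3)) for i in range(4)])
b,l=blobs(mask(S,*YE,(275,195,345,262))|mask(S,*RED,(290,200,328,234)));a=max(b)
# handle bar in top
def lines(c,m,z):
    b,l=blobs(m);a=max(b);r=cv2.minAreaRect(pts(l,a[3]));B=cv2.boxPoints(r); w=np.array([onz(c,p,z)[:2] for p in B])
    e=w[1]-w[0],w[2]-w[1]; e=max(e,key=np.linalg.norm); return w.mean(0).round(4),[round(np.linalg.norm(w[1]-w[0]),4),round(np.linalg.norm(w[2]-w[1]),4)],round(np.arctan2(e[1],e[0]),3)
m=cv2.morphologyEx(mask(T,*RED,(340,165,390,220)),cv2.MORPH_OPEN,np.ones((1,1)))
# split bar from hub by bright rows: thin columns
b,l=blobs(m);P=pts(l,max(b)[3]); ys=np.unique(P[:,1])
for y in ys[::2]:
    x=P[P[:,1]==y,0]; print(int(y),int(x.min()),int(x.max()),end=' | ')
print()
print("plug bar", lines(T,mask(T,*BK,(215,185,268,232)),.162))
bar=mask(T,*BK,(215,185,268,232));b,l=blobs(bar);print([x[:3] for x in b])
b2,l2=blobs(mask(S,*BK,(245,255,295,300)));print([x[:3] for x in b2])
print("plug bar tri",tri(T,max(b)[1],S,max(b2)[1]).round(4))
m=mask(T,*YE,(210,180,270,235))|bar;b,l=blobs(m);(x,y),rr=cv2.minEnclosingCircle(pts(l,max(b)[3]));print("flange",(x,y),rr,onz(T,(x,y),.126).round(4))
m=mask(S,*YE,(245,255,300,310));b,l=blobs(m);el=cv2.fitEllipse(cv2.convexHull(pts(l,max(b)[3])));print("flange S",el,onz(S,el[0],.126).round(4))
b,l=blobs(mask(T,(170,90,60),(8,255,255),(205,190,280,245)),3);print("marks",[x[:3] for x in b],[onz(T,x[1],.08).round(4) for x in b])
b,l=blobs(mask(T,(0,0,120),(180,60,255),(280,235,440,325)));a=max(b);B=cv2.boxPoints(cv2.minAreaRect(pts(l,a[3])));w=np.array([onz(T,p,.01)[:2] for p in B]);print("tray",w.round(4).tolist(),w.mean(0).round(4),np.linalg.norm(w[1]-w[0]),np.linalg.norm(w[2]-w[1]))
p=(451,316);print("spice",onz(T,p,.105))
E
python3 m2.py
```

```text
post top [ 0.5611 -0.0164  0.0994]
bar [0.5985 0.0502 0.1056]
box c [0.6033 0.0461] sides [(np.float64(0.0843), np.float64(1.355)), (np.float64(0.0931), np.float64(-0.217)), (np.float64(0.0853), np.float64(-1.787)), (np.float64(0.093), np.float64(2.913))]
173 366 371 | 175 365 371 | 177 365 370 | 179 364 370 | 181 364 370 | 183 363 370 | 185 360 371 | 187 357 373 | 189 356 375 | 191 355 376 | 193 354 376 | 195 354 377 | 197 355 376 | 199 355 376 | 201 357 375 | 203 358 373 | 205 362 371 | 207 363 369 | 209 363 368 | 
plug bar (array([0.5577, 0.278 ]), [np.float64(0.0153), np.float64(0.0656)], np.float64(-1.965))
[(264, [237.2, 206.2], [222, 196, 35, 22])]
[(602, [268.7, 277.5], [252, 262, 34, 32]), (15, [285.5, 297.7], [282, 295, 7, 5])]
plug bar tri [0.5619 0.2834 0.1453]
flange (240.49546813964844, 208.29185485839844) 20.823101043701172 [0.5616 0.2798 0.126 ]
flange S ((272.017578125, 285.6630859375), (29.664684295654297, 39.314205169677734), 73.57263946533203) [0.5579 0.2831 0.126 ]
marks [(17, [266.9, 203.6], [265, 202, 5, 4]), (16, [219.8, 222.4], [218, 221, 5, 4])] [array([0.58  , 0.2359, 0.08  ]), array([0.5424, 0.324 , 0.08  ])]
tray [[0.4868, 0.1895], [0.5104, -0.0752], [0.3939, -0.0822], [0.3716, 0.1786]] [0.4407 0.0527] 0.26570519196764986 0.11671060737194187
spice [ 0.37171432 -0.10626082  0.105     ]
```

View pics/scenecrop0.png

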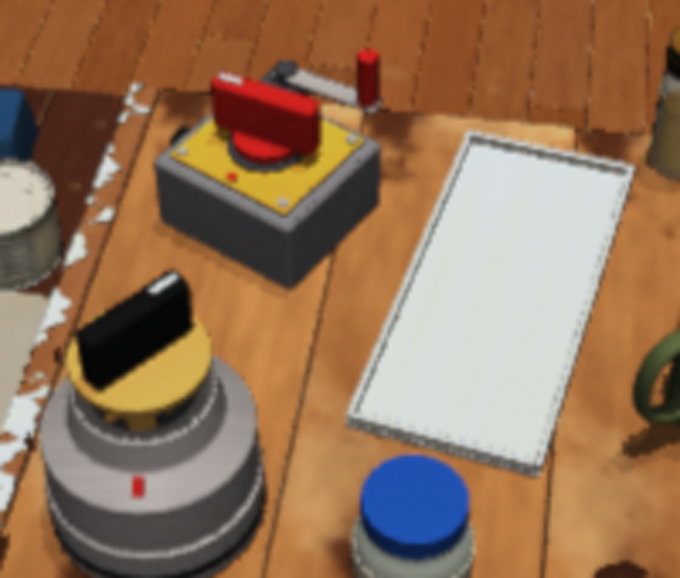

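```bash
python3 -m inch '[[-1,0.19,0.3,0.03,-0.2],[-1,0.19,0.3,0.03,-0.2],[-1,0.19,0.3,0.03,-0.2],[-1,0.19,0.3,0.03,-0.2],[-1,0.375,0.6,0.03,-0.47],[-1,0.375,0.6,0.03,-0.47],[-1,0.375,0.6,0.03,-0.47],[-1,0.375,0.6,0.03,-0.47]]' 30; python3 -m inch '[[0,0,0,0,0]]'; python3 -c "
from h import *
print(tool())"
```

```text
t: 1.3
tool_pos: [0.4902, -0.1364, 0.2444]
orientation: [-1.169, 1.268, -1.268]
force: [0.3, -0.4, 0.1]
opening: 0.0928
t: 1.42
tool_pos: [0.4917, -0.1326, 0.2445]
orientation: [-1.171, 1.263, -1.264]
force: [-0.0, -0.7, 0.4]
opening: 0.0867
{'t': 1.43, 'pos': array([ 0.4917, -0.1326,  0.2445]), 'yfing': np.float64(0.7), 'xjaw': np.float64(-1.645), 'z': array([ 0.997, -0.074,  0.001]), 'f': array([-0. , -0.7,  0.4]), 'op': 0.0867, 'q': array([-0.365, -0.128,  1.7  ,  0.002,  1.569,  1.28 ])}
```

```bash
python3 -m inch '[[0,0.111,0.179,-0.08,0],[0,0.111,0.179,-0.08,0],[0,0.111,0.179,-0.08,0],[0,0.111,0.179,-0.08,0],[0,0.111,0.179,-0.08,0],[0,0.111,0.179,-0.08,0]]'; python3 - <<'E'
from h import *
print(tool())
T=cam("top");S=cam("scene")
a=onz(T,(368.5,173),.106);b=onz(T,(365.5,209),.106);print(a,b,np.arctan2(*(a-b)[1::-1]))
E
```

```text
t: 2.17
tool_pos: [0.6025, 0.045, 0.1646]
orientation: [-1.172, 1.264, -1.264]
force: [1.1, -0.4, 0.2]
opening: 0.0464
{'t': 2.17, 'pos': array([0.6025, 0.045 , 0.1646]), 'yfing': np.float64(0.453), 'xjaw': np.float64(-1.646), 'z': array([ 0.997, -0.075,  0.001]), 'f': array([ 1.1, -0.4,  0.2]), 'op': 0.0464, 'q': array([-0.011,  0.171,  1.543,  0.   ,  1.427,  1.635])}
[0.63650448 0.0442135  0.106     ] [0.5674633  0.04991251 0.106     ] -0.08235839120717615
```

```bash
python3 -m inch '[[0,0,0.002,-0.05,0],[0,0,0.002,-0.0875,0],[0,0,0.002,-0.0875,0],[1,0,0.002,-0.0875,0],[1,0,0.002,-0.0875,0],[1,0,0.002,-0.0875,0],[1,0,0.002,-0.0875,0]]' 40; python3 -m inch '[[1,0,0,0,0.18],[1,0,0,0,0.36],[1,0,0,0,0.54],[1,0,0,0,0.72],[1,0,0,0,0.9],[1,0,0,0,1.08],[1,0,0,0,1.26],[1,0,0,0,1.35]]';python3 -c "
from h import *
s=robot.read_state();print(tool(),s['wrist_torque'])"
```

```text
t: 3.15
tool_pos: [0.6037, 0.0461, 0.0793]
orientation: [-1.169, 1.261, -1.267]
force: [0.2, -4.7, 4.8]
opening: 0.0159
t: 4.15
tool_pos: [0.6045, 0.045, 0.0794]
orientation: [-1.555, 0.228, -0.232]
force: [3.9, -4.4, -3.8]
opening: 0.0158
{'t': 4.15, 'pos': array([0.6045, 0.045 , 0.0794]), 'yfing': np.float64(0.743), 'xjaw': np.float64(-0.293), 'z': array([0.289, 0.957, 0.004]), 'f': array([ 3.9, -4.4, -3.8]), 'op': 0.0158, 'q': array([-0.012,  0.249,  1.615,  0.003,  1.274,  0.28 ])} [-0.95204114 -0.76835032 -0.21156872]
```

```bash
python3 -m inch '[[1,0,0,0,0.06],[1,0,0,0,0.12],[1,0,0,0,0.15],[1,0,0,0,0.15]]';python3 -c "
from h import *
s=robot.read_state();print(tool(),s['wrist_torque'])"
```

```text
t: 4.65
tool_pos: [0.6046, 0.0445, 0.0794]
orientation: [-1.565, 0.111, -0.115]
force: [1.2, -4.0, -0.7]
opening: 0.016
{'t': 4.65, 'pos': array([0.6046, 0.0445, 0.0794]), 'yfing': np.float64(0.813), 'xjaw': np.float64(-0.144), 'z': array([0.144, 0.99 , 0.003]), 'f': array([ 1.2, -4. , -0.7]), 'op': 0.016, 'q': array([-0.013,  0.249,  1.615,  0.003,  1.275,  0.131])} [-0.69966386 -0.20236915 -0.95713825]
```

```bash
python3 -m inch '[[0,0,0,0,0],[0,0,0,0,0],[0,0,0,0,0],[0,0,0,0.06,0],[0,0,0,0.09,0],[0,-0.06,-0.06,0.11,0],[0,-0.10,-0.10,0.11,0],[0,-0.10,-0.10,0.11,0]]';python3 - <<'E'
from h import *
print(tool())
T=cam("top");cv2.imwrite("pics/t1.png",cv2.resize(T["color"][150:330,200:470,::-1],None,fx=2.9,fy=2.9,interpolation=2))
E
```

```text
t: 5.65
tool_pos: [0.5029, -0.0572, 0.1898]
orientation: [-1.565, 0.112, -0.117]
force: [0.1, 1.1, -0.6]
opening: 0.0463
{'t': 5.65, 'pos': array([ 0.5029, -0.0572,  0.1898]), 'yfing': np.float64(0.633), 'xjaw': np.float64(-0.146), 'z': array([0.146, 0.989, 0.003]), 'f': array([ 0.1,  1.1, -0.6]), 'op': 0.0463, 'q': array([-0.217, -0.113,  1.786,  0.003,  1.466, -0.071])}
```

View pics/t1.png

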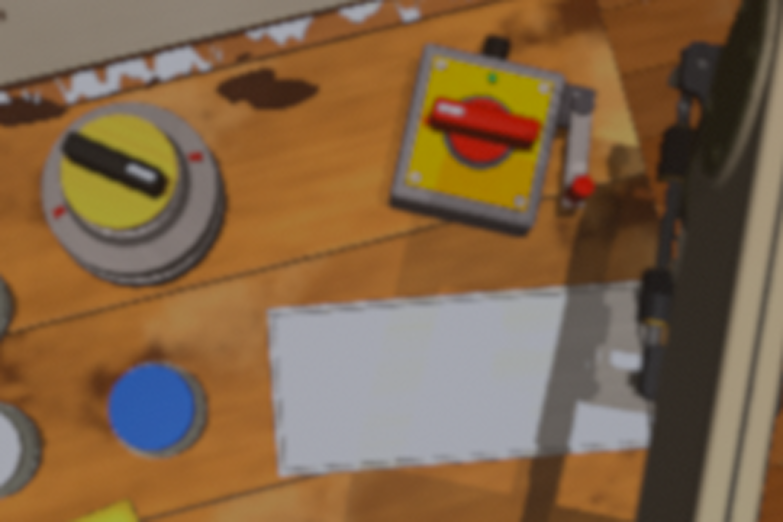

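The handle now lies across the box, from (432,118) to (540,132) in this crop. I'll check its angle numerically against the box edges.

```bash
python3 - <<'E'
from h import *
T=cam("top")
RED=((172,120,60),(8,255,255))
m=mask(T,*RED,(340,165,392,220));b,l=blobs(m);P=pts(l,max(b)[3])
for x in np.unique(P[:,0])[::2]:
    y=P[P[:,0]==x,1];print(int(x),int(y.min()),int(y.max()),end=' | ')
print()
u=lambda p:np.array(p)/2.9+np.array([200,150])
for p,q,z in(((432,113),(540,127),.106),((428,45),(562,73),.06),((428,45),(391,200),.06),((562,73),(528,233),.06),((391,200),(528,233),.06)):
    a,c=onz(T,u(p),z),onz(T,u(q),z);d=a-c;print(a.round(3),c.round(3),np.hypot(*d[:2]).round(3),np.arctan2(d[1],d[0]).round(3))
YE=((20,100,80),(34,255,255))
m=mask(T,*YE,(330,150,400,240))
h=cv2.convexHull(pts(*(lambda b,l:(l,max(b)[3]))(*blobs(m))))
ap=cv2.approxPolyDP(h,4,True)[:,0];print(ap.tolist())
w=np.array([onz(T,p,.06) for p in ap]);
for i in range(len(w)):
    d=w[i]-w[i-1];print(np.hypot(*d[:2]).round(3),np.arctan2(d[1],d[0]).round(3))
E
```

```text
348 191 191 | 350 185 193 | 352 184 193 | 354 185 197 | 356 185 201 | 358 185 203 | 360 185 204 | 362 184 205 | 364 184 205 | 366 184 205 | 368 184 205 | 370 185 205 | 372 186 204 | 374 188 202 | 376 190 200 | 378 191 199 | 380 191 199 | 382 191 199 | 384 192 196 | 
[0.605 0.081 0.106] [0.597 0.011 0.106] 0.07 1.455
[0.663 0.081 0.06 ] [ 0.645 -0.011  0.06 ] 0.093 1.376
[0.663 0.081 0.06 ] [0.556 0.105 0.06 ] 0.11 -0.224
[ 0.645 -0.011  0.06 ] [0.534 0.013 0.06 ] 0.113 -0.212
[0.556 0.105 0.06 ] [0.534 0.013 0.06 ] 0.094 1.346
[[386.0, 197.0], [380.0, 222.0], [340.0, 213.0], [344.0, 193.0]]
0.083 -1.652
0.051 2.905
0.08 1.361
0.041 -0.188
```

```bash
python3 - <<'E'
from h import *
T=cam("top");S=cam("scene")
h=tri(T,(399.3,184.5),S,(314.7,201.2));print("hinge",h)
RED=((172,120,60),(8,255,255))
for c,r in((T,(392,200,410,225)),(S,(330,185,350,205))):
    print([x[:3] for x in blobs(mask(c,*RED,r))[0]])
hc=np.array([.6033,.0461]);y=-.217;R=np.array([[np.cos(y),-np.sin(y)],[np.sin(y),np.cos(y)]])
H=hc+R@[.034,-.070];print(H)
print(onz(T,(400.4,213.7),.099))
for a in np.linspace(0,1.6,9):
    print(round(a,2),(H+.062*np.array([np.cos(y+np.pi+a),np.sin(y+np.pi+a)])).round(4))
E
```

```text
hinge [ 0.62334296 -0.0214096   0.0632026 ]
[(70, [399.7, 214.7], [394, 210, 12, 10])]
[(67, [337.7, 199.1], [335, 194, 7, 11])]
[ 0.62143156 -0.02957857]
[ 0.5607899  -0.01651249  0.099     ]
0.0 [ 0.5609 -0.0162]
0.2 [ 0.5594 -0.0285]
0.4 [ 0.5605 -0.0409]
0.6 [ 0.5639 -0.0527]
0.8 [ 0.5697 -0.0637]
1.0 [ 0.5775 -0.0733]
1.2 [ 0.5871 -0.0812]
1.4 [ 0.598 -0.087]
1.6 [ 0.6099 -0.0905]
```

```bash
python3 -m inch '[[0.2,0.058,0.041,0,-0.18],[0.2,0.058,0.041,0,-0.36],[0.2,0.058,0.041,0,-0.54],[0.2,0.058,0.041,0,-0.72],[0.2,0.058,0.041,0,-0.9],[0.2,0.058,0.041,0,-1.08],[0.2,0.058,0.041,-0.03,-1.26],[0.2,0.058,0.041,-0.06,-1.44]]' 15; python3 -m inch '[[0.2,0,0,0,-0.06],[0.2,0,0,0,-0.06]]'; python3 - <<'E'
from h import *
print(tool())
H=np.array([.6229,-.0225])
for a in (.14,.4,.6,.8,1,1.2,1.4,1.5,1.6,1.7):
    print(a,(H+.062*np.array([np.cos(-.217+np.pi+a),np.sin(-.217+np.pi+a)])).round(4)-[.561,-.0165])
E
```

```text
t: 6.85
tool_pos: [0.5644, -0.0125, 0.1288]
orientation: [-1.199, 1.218, -1.227]
force: [0.1, -0.5, 0.2]
opening: 0.0374
t: 7.1
tool_pos: [0.5647, -0.0112, 0.1278]
orientation: [-1.172, 1.262, -1.268]
force: [-0.6, -0.3, -0.3]
opening: 0.0372
{'t': 7.1, 'pos': array([ 0.5647, -0.0112,  0.1278]), 'yfing': np.float64(-0.718), 'xjaw': np.float64(-1.647), 'z': array([ 0.997, -0.076,  0.003]), 'f': array([-0.6, -0.3, -0.3]), 'op': 0.0372, 'q': array([-0.109,  0.094,  1.696, -0.002,  1.349,  1.538])}
0.14 [ 1.0e-04 -1.2e-03]
0.4 [ 0.0009 -0.0173]
0.6 [ 0.0044 -0.0292]
0.8 [ 0.0101 -0.0401]
1 [ 0.018  -0.0497]
1.2 [ 0.0275 -0.0576]
1.4 [ 0.0385 -0.0634]
1.5 [ 0.0443 -0.0655]
1.6 [ 0.0503 -0.0669]
1.7 [ 0.0565 -0.0678]
```

```bash
python3 -m inch '[[0.2,-0.0035,-0.005,-0.02,0],[0.2,-0.0035,-0.005,-0.058,0],[0.2,-0.0035,-0.005,-0.058,0],[1,-0.0035,-0.005,-0.058,0],[1,-0.0035,-0.005,-0.058,0],[1,-0.0035,-0.005,-0.058,0]]' 12; python3 -c "
from h import *
print(tool())"
```

```text
t: 7.85
tool_pos: [0.5625, -0.0163, 0.0715]
orientation: [-1.17, 1.259, -1.27]
force: [-0.2, 0.6, 4.5]
opening: 0.0145
{'t': 7.85, 'pos': array([ 0.5625, -0.0163,  0.0715]), 'yfing': np.float64(-0.46), 'xjaw': np.float64(-1.647), 'z': array([ 0.997, -0.076,  0.006]), 'f': array([-0.2,  0.6,  4.5]), 'op': 0.0145, 'q': array([-0.119,  0.144,  1.75 , -0.002,  1.241,  1.529])}
```

```bash
python3 -m inch '[[1,0,-0.008,0,0.13],[1,0.001,-0.016,0,0.26],[1,0.0025,-0.022,0,0.36],[1,0.0045,-0.028,0,0.46],[1,0.007,-0.0335,0,0.56],[1,0.010,-0.039,0,0.66],[1,0.0135,-0.044,0,0.76],[1,0.018,-0.0485,0,0.86]]';python3 -c "
from h import *
print(tool())"
```

```text
t: 8.85
tool_pos: [0.5789, -0.0662, 0.0716]
orientation: [-1.481, 0.611, -0.614]
force: [-9.3, -5.2, 3.8]
opening: 0.0148
{'t': 8.85, 'pos': array([ 0.5789, -0.0662,  0.0716]), 'yfing': np.float64(0.341), 'xjaw': np.float64(-0.784), 'z': array([0.706, 0.708, 0.002]), 'f': array([-9.3, -5.2,  3.8]), 'op': 0.0148, 'q': array([-2.030e-01,  1.990e-01,  1.689e+00,  1.000e-03,  1.252e+00,
        5.810e-01])}
```

```bash
python3 -m inch '[[1,0.004,-0.008,0,0.1],[1,0.0085,-0.0125,0,0.2],[1,0.0134,-0.0166,0,0.3],[1,0.019,-0.019,0,0.4],[1,0.025,-0.021,0,0.5],[1,0.031,-0.0225,0,0.6],[1,0.038,-0.023,0,0.7],[1,0.042,-0.023,0,0.75]]';python3 -c "
from h import *
print(tool())"
```

```text
t: 9.85
tool_pos: [0.6163, -0.0868, 0.0709]
orientation: [-1.565, 0.031, -0.016]
force: [-23.8, 10.2, 14.1]
opening: 0.0205
{'t': 9.85, 'pos': array([ 0.6163, -0.0868,  0.0709]), 'yfing': np.float64(2.579), 'xjaw': np.float64(-0.03), 'z': array([0.03 , 1.   , 0.006]), 'f': array([-23.8,  10.2,  14.1]), 'op': 0.0205, 'q': array([-0.225,  0.312,  1.557,  0.004,  1.284, -0.195])}
```

```bash
python3 -m inch '[[1,-0.003,0,0,0],[0.3,-0.003,0,0,0],[0.3,-0.003,0,0,0],[0.3,-0.003,0,0.05,0],[0.3,-0.003,0,0.1,0],[0,-0.1,0,0.13,0],[0,-0.2,-0.08,0.13,0],[0,-0.25,-0.12,0.13,0]]';python3 -m inch '[[0,-0.1,-0.1,0,0],[0,-0.1,-0.1,0,0],[0,-0.1,-0.1,0,0]]'; python3 - <<'E'
from h import *
print(tool())
T=cam("top");S=cam("scene");a=cv2.resize(T["color"][150:330,200:470,::-1],None,fx=2.9,fy=2.9,interpolation=2)
b=cv2.resize(S["color"][180:300,230:350,::-1],(522,522),interpolation=2)
cv2.imwrite("pics/t2.png",cv2.resize(np.hstack([a,b]),(800,320)))
E
```

```text
t: 10.85
tool_pos: [0.447, -0.1534, 0.1976]
orientation: [-1.566, 0.029, -0.017]
force: [-0.4, -1.3, 0.0]
opening: 0.0465
t: 11.22
tool_pos: [0.345, -0.2558, 0.1983]
orientation: [-1.568, 0.031, -0.021]
force: [0.0, 0.9, 0.6]
opening: 0.0465
{'t': 11.22, 'pos': array([ 0.345 , -0.2558,  0.1983]), 'yfing': np.float64(2.733), 'xjaw': np.float64(-0.033), 'z': array([0.033, 0.999, 0.003]), 'f': array([0. , 0.9, 0.6]), 'op': 0.0465, 'q': array([-0.755, -0.332,  1.956, -0.002,  1.524, -0.723])}
```

View pics/t2.png

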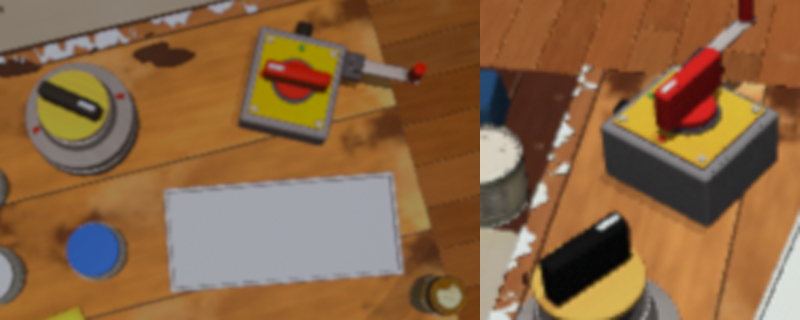

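The hasp now points to the box's -y, with its post at (418,72) in this crop. The handle looks close to parallel with the box's y. I'll check both angles numerically.

```bash
python3 - <<'E'
from h import *
T=cam("top");S=cam("scene")
RED=((172,120,60),(8,255,255))
b,l=blobs(mask(T,*RED,(420,170,450,215)));b2,l2=blobs(mask(S,*RED,(325,165,365,195)))
print(b,b2); p=onz(T,max(b)[1],.097);print("post",p)
H=np.array([.622,-.0275]);d=p[:2]-H;print("hasp",np.hypot(*d),(np.arctan2(d[1],d[0])+.217-np.pi)%(2*np.pi))
m=mask(T,(172,160,130),(8,255,255),(340,165,392,220));b,l=blobs(m);P=pts(l,max(b)[3])
for rng in((346,356),(376,388)):
    Q=P[(P[:,0]>=rng[0])&(P[:,0]<=rng[1])];
    for x in np.unique(Q[:,0]): y=Q[Q[:,0]==x,1];print(int(x),int(y.min()),int(y.max()),end='|')
print()
cv2.imwrite("pics/t3.png",cv2.resize(T["color"][155:235,330:450,::-1],None,fx=6.5,fy=6.5,interpolation=2))
E
```

```text
[(70, [434.5, 189.6], [430, 185, 10, 12], 1)] [(97, [329.5, 179.5], [326, 172, 7, 17], 1)]
post [ 0.60856399 -0.08224455  0.097     ]
hasp 0.05636924360625105 1.5471224921995779
349 189 189|350 188 190|351 189 190|352 189 190|353 189 190|354 190 191|355 185 191|356 185 191|376 190 196|377 190 196|378 191 196|379 191 196|380 191 196|381 191 196|382 192 197|383 192 197|384 192 196|
```

View pics/t3.png

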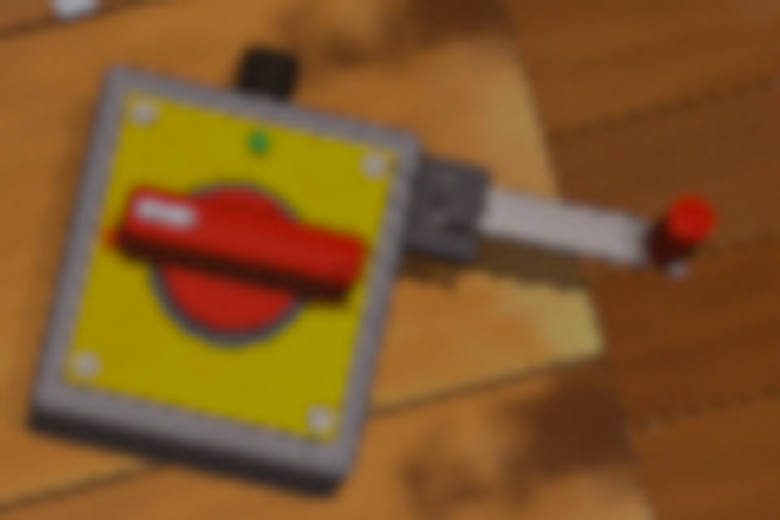

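```bash
python3 -m inch '[[1,0.2,0.174,0,0],[1,0.2,0.174,0,0],[1,0.2,0.174,0,0],[1,0.2,0.174,0,0],[1,0.2,0.174,0,0],[1,0.2,0.174,-0.06,0],[1,0.2,0.174,-0.125,0],[1,0.2,0.174,-0.125,0]]' 15;python3 -m inch '[[1,0.025,0,0,0],[1,0.034,0,0,0],[1,0.038,0,0,0],[1,0.038,0,0,0]]';python3 -c "
from h import *
print(tool())"
```

```text
t: 12.42
tool_pos: [0.5425, -0.0778, 0.0675]
orientation: [-1.564, 0.037, -0.009]
force: [0.1, -0.1, -0.5]
opening: 0.0003
t: 12.92
tool_pos: [0.5811, -0.078, 0.0687]
orientation: [-1.564, 0.035, -0.01]
force: [-0.1, 0.0, -0.8]
opening: 0.0003
{'t': 12.93, 'pos': array([ 0.5811, -0.078 ,  0.0687]), 'yfing': np.float64(2.753), 'xjaw': np.float64(-0.029), 'z': array([0.029, 1.   , 0.006]), 'f': array([-0.1,  0. , -0.8]), 'op': 0.0003, 'q': array([-0.223,  0.229,  1.659,  0.003,  1.27 , -0.194])}
```

```bash
for i in 1 2 3; do python3 -m inch '[[1,0.003,0,0,0],[1,0.003,0,0,0]]'|sed -n 2,4p; done
```

```text
tool_pos: [0.5842, -0.0781, 0.0691]
orientation: [-1.564, 0.035, -0.011]
force: [0.2, 0.3, -1.3]
tool_pos: [0.5873, -0.0781, 0.0691]
orientation: [-1.564, 0.035, -0.011]
force: [-0.8, 0.7, 0.3]
tool_pos: [0.5895, -0.0782, 0.0688]
orientation: [-1.564, 0.037, -0.009]
force: [-5.4, -0.4, 2.1]
```

```bash
for i in 1 2; do python3 -m inch '[[1,0.003,0,0,0],[1,0.003,0,0,0]]'|sed -n 2,4p; done
```

```text
tool_pos: [0.5898, -0.0783, 0.0687]
orientation: [-1.564, 0.042, -0.004]
force: [-16.6, 0.0, 11.2]
tool_pos: [0.5898, -0.0783, 0.0687]
orientation: [-1.564, 0.048, 0.001]
force: [-19.2, -0.0, 15.1]
```

```bash
python3 -m inch '[[1,-0.03,0,0,0],[0,-0.03,0,0.06,-0.1],[0,-0.03,0,0.12,-0.2],[0,-0.03,0.06,0.15,-0.36],[0,-0.03,0.12,0.15,-0.36],[0,-0.03,0.18,0.15,-0.36],[0,-0.03,0.24,0.15,-0.36],[0,-0.03,0.30,0.15,-0.36]]' 25; python3 - <<'E'
from h import *
print(tool())
T=cam("top");S=cam("scene")
BK=((0,0,0),(180,255,60));YE=((20,100,80),(34,255,255))
for c,r in((T,(215,185,268,232)),(S,(245,255,295,300))):
    b,l=blobs(mask(c,*BK,r));print([x[:3] for x in b])
    b,l=blobs(mask(c,*YE,r));print([x[:3] for x in b])
E
```

```text
t: 15.18
tool_pos: [0.5597, 0.2237, 0.2189]
orientation: [-1.537, 0.328, -0.282]
force: [0.4, 0.3, 0.4]
opening: 0.0461
{'t': 15.18, 'pos': array([0.5597, 0.2237, 0.2189]), 'yfing': np.float64(2.55), 'xjaw': np.float64(-0.39), 'z': array([0.38 , 0.925, 0.006]), 'f': array([0.4, 0.3, 0.4]), 'op': 0.0461, 'q': array([0.28 , 0.156, 1.46 , 0.024, 1.546, 0.669])}
[(132, [255.8, 187.1], [240, 185, 28, 6]), (52, [258.5, 195.4], [248, 193, 20, 5]), (1070, [245.2, 214.7], [222, 195, 46, 37])]
[(46, [232.2, 194.9], [228, 192, 9, 7]), (29, [228.1, 210.3], [225, 208, 8, 6]), (93, [245.8, 218.2], [238, 214, 18, 9])]
[(617, [269.1, 277.3], [252, 262, 35, 32])]
[(25, [285.8, 292.1], [282, 289, 8, 7]), (15, [272.4, 298.2], [270, 297, 6, 3])]
```

```bash
python3 -m inch '[[0,0,0.0575,-0.03,0],[0,0,0.0575,-0.03,0],[0,0,0.0575,-0.03,0]]'; cat >> h.py <<'E'
def tilt():
    return Ro.from_rotvec(robot.read_state()["orientation"]).as_matrix()[:,1].round(3)
E
python3 -c "
from h import *
print(tool(),tilt())"
```

```text
t: 15.65
tool_pos: [0.5585, 0.2849, 0.188]
orientation: [-1.537, 0.324, -0.275]
force: [0.7, 0.1, -0.4]
opening: 0.0465
{'t': 15.65, 'pos': array([0.5585, 0.2849, 0.188 ]), 'yfing': np.float64(2.556), 'xjaw': np.float64(-0.383), 'z': array([0.374, 0.927, 0.007]), 'f': array([ 0.7,  0.1, -0.4]), 'op': 0.0465, 'q': array([0.373, 0.234, 1.428, 0.028, 1.499, 0.754])} [-0.028  0.019 -0.999]
```

```bash
python3 -m inch '[[1,0,0,0.04,0.18],[1,0,0,0.04,0.36],[1,0.0625,-0.15,0.04,0.54],[1,0.0625,-0.15,0.04,0.72],[1,0.0625,-0.15,0.04,0.9],[1,0.0625,-0.15,0.04,1.08],[1,0.0625,-0.15,0.04,1.26],[1,0.0625,-0.15,0.04,1.44]]' 25;python3 -m inch '[[1,0,0,0,0.18],[1,0,0,0,0.36],[1,0,0,0,0.51],[1,0,0,0,0.51]]';python3 -c "
from h import *
print(tool(),tilt())"
```

```text
t: 16.65
tool_pos: [0.6216, 0.1327, 0.2293]
orientation: [-1.42, -0.802, 0.852]
force: [-0.5, 0.1, 0.4]
opening: 0.0003
t: 17.15
tool_pos: [0.622, 0.1312, 0.2305]
orientation: [-1.232, -1.189, 1.233]
force: [0.1, -0.4, -0.2]
opening: 0.0001
{'t': 17.15, 'pos': array([0.622 , 0.1312, 0.2305]), 'yfing': np.float64(-1.681), 'xjaw': np.float64(1.568), 'z': array([-1.   ,  0.003,  0.003]), 'f': array([ 0.1, -0.4, -0.2]), 'op': 0.0001, 'q': array([ 0.146,  0.233,  1.352, -0.032,  1.565, -1.421])} [-0.004 -0.033 -0.999]
```

Lean is now toward -y (0.033). I'll press the closed fingertips gently against the isolator's fixed +y side to work the tool back upright.

```bash
python3 -m inch '[[1,0,0.004,-0.06,0],[1,0,0.004,-0.12,0],[1,0,0.004,-0.18,0],[1,0,0.004,-0.185,0],[1,-0.002,-0.01,-0.185,0],[1,-0.003,-0.014,-0.185,0],[1,-0.003,-0.014,-0.185,0]]'; for i in 1 2 3; do python3 -m inch '[[1,0,-0.003,0,0],[1,0,-0.003,0,0]]'|sed -n 2,4p; done;python3 -c "
from h import *
print(tool(),tilt())"
```

```text
t: 18.02
tool_pos: [0.621, 0.1167, 0.0486]
orientation: [-1.236, -1.191, 1.229]
force: [0.8, -0.3, -0.3]
opening: 0.0008
tool_pos: [0.6217, 0.1137, 0.0496]
orientation: [-1.237, -1.192, 1.228]
force: [-0.6, 0.4, 0.5]
tool_pos: [0.6217, 0.1105, 0.0496]
orientation: [-1.237, -1.192, 1.228]
force: [0.0, 0.7, -0.0]
tool_pos: [0.6216, 0.1073, 0.0494]
orientation: [-1.237, -1.192, 1.228]
force: [0.8, 0.1, 0.5]
{'t': 18.77, 'pos': array([0.6216, 0.1073, 0.0494]), 'yfing': np.float64(-1.505), 'xjaw': np.float64(1.566), 'z': array([-1.   ,  0.005, -0.002]), 'f': array([0.8, 0.1, 0.5]), 'op': 0.0005, 'q': array([ 0.109,  0.35 ,  1.551, -0.034,  1.241, -1.446])} [ 0.002 -0.032 -0.999]
```

```bash
for i in 1 2 3 4; do python3 -m inch '[[1,0,-0.003,0,0],[1,0,-0.003,0,0]]'|sed -n 2,4p; python3 -c "
from h import *
print(tilt())"; done
```

```text
tool_pos: [0.6218, 0.1052, 0.0497]
orientation: [-1.236, -1.193, 1.227]
force: [0.3, 4.7, 1.8]
[ 0.003 -0.03  -1.   ]
tool_pos: [0.6222, 0.1042, 0.0503]
orientation: [-1.234, -1.196, 1.224]
force: [-0.1, 9.6, 2.0]
[ 0.004 -0.027 -1.   ]
tool_pos: [0.6226, 0.1034, 0.0511]
orientation: [-1.233, -1.199, 1.222]
force: [-0.3, 9.3, 2.7]
[ 0.005 -0.024 -1.   ]
tool_pos: [0.623, 0.1026, 0.0518]
orientation: [-1.231, -1.202, 1.219]
force: [-0.7, 9.9, 2.8]
[ 0.006 -0.021 -1.   ]
```

```bash
for i in 1 2 3 4 ; do python3 -m inch '[[1,-0.001,-0.005,-0.001,0],[1,-0.001,-0.005,-0.001,0]]'|sed -n 4p; python3 -c "
from h import *
print(tilt())"; done
```

```text
force: [0.8, 18.0, 3.5]
[ 0.01  -0.014 -1.   ]
force: [0.4, 18.5, 4.2]
[ 0.013 -0.008 -1.   ]
force: [1.4, 17.4, 4.7]
[ 0.016 -0.002 -1.   ]
force: [0.9, 17.0, 4.3]
[ 0.02   0.005 -1.   ]
```

```bash
python3 -m inch '[[1,0,0.02,0,-0.18],[1,0,0.03,0,-0.36],[1,0,0.03,0,-0.54],[1,0,0.03,0,-0.72],[1,0,0.03,0,-0.9],[1,0,0.03,0,-1.08],[1,0,0.03,0,-1.26],[1,0,0.03,0,-1.44]]';python3 -m inch '[[1,0,0,0,-0.18],[1,0,0,0,-0.36],[1,0,0,0,-0.54],[1,0,0,0,-0.72],[1,0,0,0,-0.83],[1,0,-0.01,0,-0.83],[1,0,-0.02,0,-0.83],[1,0,-0.02,0,-0.83]]'; for i in 1 2 3 4 ; do python3 -m inch '[[1,0,-0.004,0,0],[1,0,-0.004,0,0]]'|sed -n '2p;4p'; python3 -c "
from h import *
print(tilt())"; done
```

```text
t: 21.78
tool_pos: [0.6238, 0.1296, 0.0541]
orientation: [-1.588, -0.104, 0.095]
force: [-0.3, 0.5, 0.2]
opening: 0.0003
t: 22.78
tool_pos: [0.6238, 0.1083, 0.0541]
orientation: [-1.521, 0.554, -0.55]
force: [0.2, 0.5, 0.5]
opening: 0.0003
tool_pos: [0.6238, 0.1041, 0.0541]
force: [-0.1, 0.3, -0.3]
[-0.01  -0.019 -1.   ]
tool_pos: [0.6236, 0.1027, 0.054]
force: [0.5, 11.2, -0.7]
[-0.01  -0.015 -1.   ]
tool_pos: [0.6236, 0.1024, 0.0541]
force: [0.0, 15.4, -1.4]
[-0.009 -0.01  -1.   ]
tool_pos: [0.6235, 0.1023, 0.0541]
force: [0.8, 15.9, -1.7]
[-0.009 -0.004 -1.   ]
```

```bash
python3 -m inch '[[1,0,0.02,0,0],[0,0,0.025,0.06,0],[0,0,0.025,0.12,0.1],[0,-0.03,0.08,0.15,0.31],[0,-0.064,0.13,0.15,0.31],[0,-0.064,0.179,0.14,0.31],[0,-0.064,0.179,0.13,0.31],[0,-0.064,0.179,0.13,0.31]]' 25; python3 -c "
from h import *
print(tool(),tilt())"
```

```text
t: 24.78
tool_pos: [0.5587, 0.2812, 0.1827]
orientation: [-1.559, 0.311, -0.299]
force: [-0.7, 0.1, 0.5]
opening: 0.0465
{'t': 24.77, 'pos': array([0.5587, 0.2812, 0.1827]), 'yfing': np.float64(-2.41), 'xjaw': np.float64(-0.388), 'z': array([ 0.379,  0.925, -0.011]), 'f': array([-0.7,  0.1,  0.5]), 'op': 0.0465, 'q': array([ 0.387,  0.228,  1.444, -0.004,  1.48 ,  0.776])} [-0.009 -0.008 -1.   ]
```

```bash
python3 -m inch '[[0,0.001,0,-0.03,0],[0,0.001,0,-0.049,0],[0,0.001,0,-0.049,0],[1,0.001,0,-0.049,0],[1,0.001,0,-0.049,0],[1,0.001,0,-0.049,0]]' 20; python3 -c "
from h import *
print(tool(),tilt(),robot.read_state()['wrist_torque'])"
```

```text
t: 25.52
tool_pos: [0.5602, 0.2814, 0.1347]
orientation: [-1.558, 0.31, -0.3]
force: [1.1, 0.7, 0.3]
opening: 0.0211
{'t': 25.52, 'pos': array([0.5602, 0.2814, 0.1347]), 'yfing': np.float64(-2.362), 'xjaw': np.float64(-0.388), 'z': array([ 0.379,  0.925, -0.01 ]), 'f': array([1.1, 0.7, 0.3]), 'op': 0.0211, 'q': array([ 0.386,  0.263,  1.492, -0.004,  1.396,  0.775])} [-0.008 -0.008 -1.   ] [0.02474157 0.01172812 0.00064014]
```

```bash
python3 -m inch '[[1,0,0,0,0],[1,0,0,0,0],[1,0,0,0,0]]' 20;  python3 -m inch '[[1,0,0,0,0.1],[1,0,0,0,0.2],[1,0,0,0,0.3],[1,0,0,0,0.4],[1,0,0,0,0.4]]'; python3 -c "
from h import *
print(tool(),tilt(),robot.read_state()['wrist_torque'])"
```

```text
t: 25.9
tool_pos: [0.5608, 0.2812, 0.135]
orientation: [-1.558, 0.309, -0.301]
force: [3.6, -1.4, -0.5]
opening: 0.016
t: 26.52
tool_pos: [0.5609, 0.2812, 0.135]
orientation: [-1.58, -0.006, 0.011]
force: [3.7, -0.6, -1.7]
opening: 0.0161
{'t': 26.52, 'pos': array([0.5609, 0.2812, 0.135 ]), 'yfing': np.float64(-1.843), 'xjaw': np.float64(0.011), 'z': array([-0.011,  1.   , -0.01 ]), 'f': array([ 3.7, -0.6, -1.7]), 'op': 0.0161, 'q': array([ 0.388,  0.261,  1.495, -0.008,  1.392,  0.378])} [-0.003 -0.01  -1.   ] [-0.25798906 -0.91620619 -0.05296527]
```

```bash
python3 -m inch '[[1,0,0,0,0.1],[1,0,0,0,0.2],[1,0,0,0,0.3],[1,0,0,0,0.39],[1,0,0,0,0.39]]'; python3 -c "
from h import *
print(tool(),tilt(),robot.read_state()['wrist_torque'])"; python3 -m inch '[[0,0,0,0,0],[0,0,0,0,0],[0,0,0,0,0],[0,0,0,0.05,0],[0,0,0,0.1,0],[0,0,-0.06,0.12,0],[0,0,-0.12,0.12,0],[0,0,-0.16,0.12,0]]'
python3 - <<'E'
from h import *
print(tool())
S=cam("scene");T=cam("top")
b=cv2.resize(S["color"][240:360,220:340,::-1],(400,400),interpolation=2)
a=cv2.resize(T["color"][160:280,180:300,::-1],(400,400),interpolation=2)
cv2.imwrite("pics/p1.png",np.hstack([a,b]))
E
```

```text
t: 27.15
tool_pos: [0.5609, 0.2813, 0.1349]
orientation: [-1.558, -0.312, 0.314]
force: [3.4, -0.5, -2.0]
opening: 0.016
{'t': 27.15, 'pos': array([0.5609, 0.2813, 0.1349]), 'yfing': np.float64(-1.471), 'xjaw': np.float64(0.398), 'z': array([-0.388,  0.922, -0.009]), 'f': array([ 3.4, -0.5, -2. ]), 'op': 0.016, 'q': array([ 0.389,  0.258,  1.498, -0.01 ,  1.388, -0.008])} [ 0.001 -0.01  -1.   ] [-0.15590595 -0.88342665 -0.02507153]
t: 28.15
tool_pos: [0.5609, 0.1191, 0.2557]
orientation: [-1.558, -0.312, 0.312]
force: [-0.1, 0.4, -0.5]
opening: 0.0466
{'t': 28.15, 'pos': array([0.5609, 0.1191, 0.2557]), 'yfing': np.float64(-1.356), 'xjaw': np.float64(0.397), 'z': array([-0.387,  0.922, -0.01 ]), 'f': array([-0.1,  0.4, -0.5]), 'op': 0.0466, 'q': array([ 0.127,  0.046,  1.511, -0.01 ,  1.584, -0.27 ])}
```

View pics/p1.png

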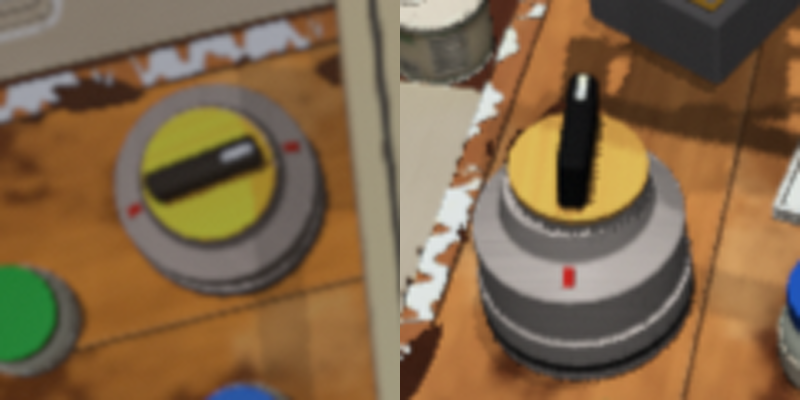

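```bash
cat > w.py <<'E'
from h import *
S=cam("scene");T=cam("top")
W=((0,0,120),(180,80,255));BK=((0,0,0),(180,255,60));YE=((20,100,80),(34,255,255))
c=(.5605,.281)
for z in(.162,.149,.142): print(z,proj(T,(*c,z)).round(1),proj(S,(*c,z)).round(1))
out=[]
for k,r in((T,(222,192,266,232)),(S,(252,255,300,310))):
    b,l=blobs(mask(k,*YE,r)|mask(k,*BK,r));(x,y),(w,h),a=cv2.fitEllipse(cv2.convexHull(pts(l,max(b)[3])))
    b2,l2=blobs(mask(k,*BK,r));B=cv2.boxPoints(cv2.minAreaRect(pts(l2,max(b2)[3])))
    b3=[x[:2] for x in blobs(mask(k,*W,(r[0]+8,r[1]-3,r[2]-8,r[3]-15)),4)[0]]
    print("ell",round(x,1),round(y,1),"bar",max(b2)[1],"white",b3)
    b4,l4=blobs(mask(k,*YE,r));out.append(max(b4)[1]);print("yellow",max(b4)[:3])
    if k is T:
        w=np.array([onz(k,p,.149)[:2] for p in B]);e=max((w[1]-w[0],w[2]-w[1]),key=np.linalg.norm);print("bar angle",np.arctan2(e[1],e[0]))
print("yellow tri",tri(T,out[0],S,out[1]))
E
python3 w.py; python3 -c "
from h import *
T=cam('top');S=cam('scene');print(tri(T,(251.1,205.6),S,(274,266.4)))"
```

```text
0.162 [237.2 205.1] [269.4 270.1]
0.149 [238.2 206.5] [270.1 275.4]
0.142 [238.7 207.2] [270.5 278.1]
ell 242.5 212.2 bar [239.1, 211.7] white [(13, [236.0, 190.4]), (4, [230.8, 194.0]), (17, [250.2, 205.3])]
yellow (932, [242.2, 212.4], [222, 192, 41, 40])
bar angle -1.1982131732642787
ell 273.4 284.7 bar [272.9, 282.8] white [(22, [274.0, 265.5])]
yellow (666, [272.1, 291.5], [252, 276, 42, 30])
yellow tri [0.55925893 0.27965185 0.10561475]
[0.56374445 0.25871796 0.14750206]
```

The plug is dropped in: its bar is aligned with the marks (1.94 vs 1.97 rad) and its white patch is at z≈0.148. I'll re-grip it lower and run it in.

```bash
python3 -m inch '[[0,0,0.16,0,-0.02],[0,0,0.162,0,-0.02],[0,0,0.162,0,-0.02],[0,0,0.162,-0.06,-0.02],[0,0,0.162,-0.11,-0.02],[0,0,0.162,-0.133,-0.02],[0,0,0.162,-0.133,-0.02],[0,0,0.162,-0.133,-0.02]]'; python3 -m inch '[[1,0,0,0,0],[1,0,0,0,0],[1,0,0,0,0],[1,0,0,0,0]]' 20;python3 -m inch '[[1,0,0,0,-0.15],[1,0,0,0,-0.3],[1,0,0,0,-0.42],[1,0,0,-0.0005,-0.55],[1,0,0,-0.001,-0.65],[1,0,0,-0.0015,-0.75],[1,0,0,-0.002,-0.85],[1,0,0,-0.0022,-0.9]]'; python3 -c "
from h import *
print(tool(),tilt(),robot.read_state()['wrist_torque'])"
```

```text
t: 29.45
tool_pos: [0.5613, 0.2853, 0.1234]
orientation: [-1.559, -0.299, 0.298]
force: [-0.6, 0.4, 0.1]
opening: 0.0466
t: 29.95
tool_pos: [0.5615, 0.2852, 0.1238]
orientation: [-1.559, -0.299, 0.297]
force: [-0.8, -0.2, 1.5]
opening: 0.0159
t: 30.95
tool_pos: [0.5635, 0.2846, 0.1223]
orientation: [-1.539, 0.41, -0.412]
force: [6.6, -1.4, 0.6]
opening: 0.0159
{'t': 30.95, 'pos': array([0.5635, 0.2846, 0.1223]), 'yfing': np.float64(-1.661), 'xjaw': np.float64(-0.524), 'z': array([ 0.5  ,  0.866, -0.007]), 'f': array([ 6.6, -1.4,  0.6]), 'op': 0.0159, 'q': array([ 0.391,  0.279,  1.497, -0.007,  1.369,  0.916])} [-0.001 -0.008 -1.   ] [-0.56447088 -1.60313322  0.09101897]
```

```bash
python3 -m inch '[[0.4,0,0,0,0],[0.4,0,0,0,0],[0.4,-0.0025,-0.0035,-0.0005,0],[0.4,-0.0025,-0.0035,-0.0005,0],[1,-0.0025,-0.0035,-0.0005,0],[1,-0.0025,-0.0035,-0.0005,0],[1,-0.0025,-0.0035,-0.0005,0],[1,-0.0025,-0.0035,-0.0005,0]]' 20; python3 -m inch '[[1,0,0,-0.0007,-0.15],[1,0,0,-0.0014,-0.3],[1,0,0,-0.002,-0.45],[1,0,0,-0.0027,-0.6],[1,0,0,-0.0034,-0.75],[1,0,0,-0.004,-0.9],[1,0,0,-0.0045,-1.0],[1,0,0,-0.005,-1.1]]'; python3 -c "
from h import *
print(tool(),tilt(),robot.read_state()['wrist_torque'])"
```

```text
t: 31.95
tool_pos: [0.5612, 0.2811, 0.1218]
orientation: [-1.539, 0.409, -0.412]
force: [1.8, -1.1, -1.0]
opening: 0.0159
t: 32.95
tool_pos: [0.5621, 0.2806, 0.1175]
orientation: [-1.189, 1.253, -1.251]
force: [2.5, -3.6, 2.4]
opening: 0.0157
{'t': 32.95, 'pos': array([0.5621, 0.2806, 0.1175]), 'yfing': np.float64(-2.54), 'xjaw': np.float64(-1.627), 'z': array([ 0.998, -0.056, -0.005]), 'f': array([ 2.5, -3.6,  2.4]), 'op': 0.0157, 'q': array([ 3.820e-01,  2.770e-01,  1.508e+00, -1.000e-03,  1.362e+00,
        2.010e+00])} [-0.005 -0.004 -1.   ] [-0.62679636 -0.43994746  0.09539333]
```

```bash
python3 -m inch '[[1,0,0,-0.0007,-0.08],[1,0,0,-0.0014,-0.16],[1,0,0,-0.0014,-0.2],[1,0,0,-0.0014,-0.2]]'; python3 -c "
from h import *
print(tool(),tilt(),robot.read_state()['wrist_torque'])"; python3 -m inch '[[0,0,0,0,0],[0,0,0,0,0],[0,0,0,0,0],[0,0,0,0.05,0],[0,0,0,0.1,0],[0,0,-0.06,0.12,0],[0,0,-0.12,0.12,0],[0,0,-0.16,0.12,0]]'
python3 - <<'E'
from h import *
print(tool())
S=cam("scene");T=cam("top")
b=cv2.resize(S["color"][240:360,220:340,::-1],(400,400),interpolation=2)
a=cv2.resize(T["color"][160:280,180:300,::-1],(400,400),interpolation=2)
cv2.imwrite("pics/p2.png",np.hstack([a,b]))
E
```

```text
t: 33.45
tool_pos: [0.5626, 0.2802, 0.1171]
orientation: [-1.082, 1.398, -1.397]
force: [-1.2, -2.4, 5.8]
opening: 0.0159
{'t': 33.45, 'pos': array([0.5626, 0.2802, 0.1171]), 'yfing': np.float64(-2.613), 'xjaw': np.float64(-1.828), 'z': array([ 0.967, -0.254, -0.004]), 'f': array([-1.2, -2.4,  5.8]), 'op': 0.0159, 'q': array([ 3.810e-01,  2.780e-01,  1.509e+00, -1.000e-03,  1.361e+00,
        2.209e+00])} [-0.005 -0.003 -1.   ] [-0.48337749  0.18988255  0.05139385]
t: 34.45
tool_pos: [0.5626, 0.1181, 0.2376]
orientation: [-1.081, 1.398, -1.398]
force: [0.3, 0.4, -0.2]
opening: 0.0464
{'t': 34.45, 'pos': array([0.5626, 0.1181, 0.2376]), 'yfing': np.float64(-2.485), 'xjaw': np.float64(-1.829), 'z': array([ 0.967, -0.255, -0.003]), 'f': array([ 0.3,  0.4, -0.2]), 'op': 0.0464, 'q': array([ 0.119,  0.06 ,  1.529, -0.003,  1.557,  1.948])}
```

View pics/p2.png

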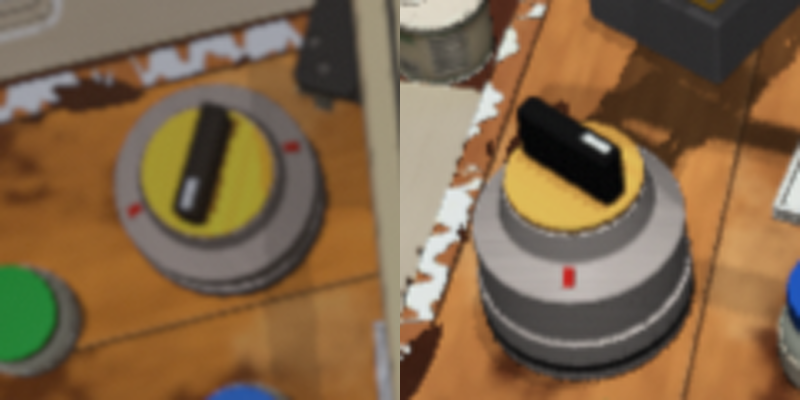

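```bash
python3 w.py | grep -v ell; python3 - <<'E'
from h import *
T=cam('top');S=cam('scene')
print(tri(T,(190/3.333+180,193/3.333+160),S,(196/3.333+220,143/3.333+240)))
T["color"];
for nm,lo,hi,r in(("G",(50,120,50),(75,255,255),(150,220,215,280)),("B",(105,120,60),(125,255,255),(230,265,280,320)),("W",(0,0,150),(180,40,255),(165,280,225,335))):
    b,l=blobs(mask(T,lo,hi,r));print(nm,max(b)[:3],onz(T,max(b)[1],.062).round(4))
    (x,y),rr=cv2.minEnclosingCircle(pts(l,max(b)[3]));print(onz(T,(x,y),.062).round(4))
w=[[0.4868,0.1895],[0.5104,-0.0752],[0.3939,-0.0822],[0.3716,0.1786]];w=np.array(w)
u=(w[0]-w[1])/np.linalg.norm(w[0]-w[1]);print("tray y axis",np.arctan2(u[1],u[0]), "slots",[(w.mean(0)+k*.083*u).round(4) for k in(-1,0,1)])
E
```

```text
0.162 [237.2 205.1] [269.4 270.1]
0.149 [238.2 206.5] [270.1 275.4]
0.142 [238.7 207.2] [270.5 278.1]
bar angle -0.22921774773144235
[0.5419991  0.28380825 0.14095133]
G (637, [182.1, 253.6], [168, 240, 29, 28]) [0.4839 0.3965 0.062 ]
[0.484  0.3964 0.062 ]
B (660, [251.9, 290.1], [238, 276, 29, 29]) [0.4161 0.2615 0.062 ]
[0.4162 0.2617 0.062 ]
W (637, [191.6, 305.0], [178, 291, 28, 29]) [0.3868 0.3741 0.062 ]
[0.3867 0.3744 0.062 ]
tray y axis 1.659718744276009 slots [array([ 0.448, -0.03 ]), array([0.4407, 0.0527]), array([0.4333, 0.1353])]
```

The plug is home: patch at z≈0.141, bar about 2.2 rad clockwise of the marks. Next are the jars, blue first.

```bash
python3 -m inch '[[-0.7,-0.06,0.05,0,0.18],[-0.7,-0.1466,0.1434,-0.02,0.36],[-0.7,-0.1466,0.1434,-0.04,0.54],[-0.7,-0.1466,0.1434,-0.08,0.72],[-0.7,-0.1466,0.1434,-0.08,0.9],[-0.7,-0.1466,0.1434,-0.08,1.08],[-0.7,-0.1466,0.1434,-0.08,1.26],[-0.7,-0.1466,0.1434,-0.08,1.44]]' 20;python3 -m inch '[[-0.7,0,0,0,0.18],[-0.7,0,0,0,0.36],[-0.7,0,0,0,0.48],[-0.7,0,0,0,0.48]]'; python3 -c "
from h import *
print(tool(),tilt())"
```

```text
t: 35.75
tool_pos: [0.4153, 0.2658, 0.1569]
orientation: [-1.555, 0.296, -0.299]
force: [0.2, -0.2, -0.8]
opening: 0.079
t: 36.25
tool_pos: [0.4148, 0.2669, 0.1568]
orientation: [-1.573, -0.083, 0.078]
force: [-0.8, -0.1, 0.8]
opening: 0.079
{'t': 36.25, 'pos': array([0.4148, 0.2669, 0.1568]), 'yfing': np.float64(-0.852), 'xjaw': np.float64(0.102), 'z': array([-0.102,  0.995, -0.004]), 'f': array([-0.8, -0.1,  0.8]), 'op': 0.079, 'q': array([ 0.472, -0.125,  1.858, -0.005,  1.407,  0.37 ])} [ 0.003 -0.004 -1.   ]
```

```bash
python3 -m inch '[[-0.7,0.001,-0.006,-0.06,0],[-0.7,0.001,-0.006,-0.1,0],[-0.7,0.001,-0.006,-0.123,0],[-0.7,0.001,-0.006,-0.123,0],[1,0.001,-0.006,-0.123,0],[1,0.001,-0.006,-0.123,0],[1,0.001,-0.006,-0.123,0],[1,0.001,-0.006,-0.123,0]]' 25;python3 -m inch '[[1,0,0,0,0],[1,0,0,0.03,0],[1,0,0,0.06,0],[1,0,0,0.06,0]]'; python3 -c "
from h import *
print(tool(),tilt())"
```

```text
t: 37.25
tool_pos: [0.4169, 0.2615, 0.0351]
orientation: [-1.572, -0.085, 0.076]
force: [0.7, 0.5, 4.8]
opening: 0.0568
t: 37.75
tool_pos: [0.4183, 0.2622, 0.097]
orientation: [-1.571, -0.087, 0.073]
force: [0.5, -0.3, -2.1]
opening: 0.056
{'t': 37.75, 'pos': array([0.4183, 0.2622, 0.097 ]), 'yfing': np.float64(-0.089), 'xjaw': np.float64(0.102), 'z': array([-0.102,  0.995, -0.002]), 'f': array([ 0.5, -0.3, -2.1]), 'op': 0.056, 'q': array([ 0.46 , -0.073,  1.923, -0.005,  1.283,  0.359])} [ 0.009 -0.001 -1.   ]
```

```bash
python3 -m inch '[[1,0.006,-0.06,0.02,0],[1,0.012,-0.12,0.02,0],[1,0.018,-0.18,0.02,0],[1,0.024,-0.24,0.02,0],[1,0.03,-0.292,0.02,0],[1,0.03,-0.292,0.02,0],[1,0.03,-0.292,0,0]]';python3 -c "
from h import *
print(tool(),tilt())"
```

```text
t: 38.62
tool_pos: [0.4487, -0.03, 0.0966]
orientation: [-1.57, -0.086, 0.07]
force: [-0.0, 1.0, -2.0]
opening: 0.0561
{'t': 38.62, 'pos': array([ 0.4487, -0.03  ,  0.0966]), 'yfing': np.float64(-0.051), 'xjaw': np.float64(0.1), 'z': array([-0.1  ,  0.995, -0.002]), 'f': array([-0.,  1., -2.]), 'op': 0.0561, 'q': array([-1.820e-01, -2.040e-01,  2.042e+00,  1.000e-03,  1.293e+00,
       -2.820e-01])} [ 0.01  -0.001 -1.   ]
```

```bash
python3 -m inch '[[1,0,0,-0.03,0],[1,0,0,-0.05,0],[1,0,0,-0.055,0],[1,0,0,-0.058,0],[1,0,0,-0.058,0]]';python3 -m inch '[[-0.6,0,0,0,0],[-0.6,0,0,0,0],[-0.6,0,0,0,0],[-0.6,0,0,0.05,0],[-0.6,0,0,0.1,0],[-0.6,-0.05,0.1,0.12,0],[-0.6,-0.06,0.16,0.12,0],[-0.6,-0.06,0.22,0.12,0]]';python3 - <<'E'
from h import *
print(tool(),tilt())
T=cam("top");cv2.imwrite("pics/j1.png",T["color"][150:350,140:480,::-1])
for nm,lo,hi,r in(("G",(50,120,50),(75,255,255),(100,200,225,350)),("B",(105,120,60),(125,255,255),(230,240,440,330)),("W",(0,0,150),(180,40,255),(140,270,235,345))):
    b,l=blobs(mask(T,lo,hi,r),100);print(nm,[(x[:3],onz(T,x[1],.062 if nm!="B" else .066).round(4)) for x in b])
E
```

```text
t: 39.25
tool_pos: [0.4481, -0.029, 0.0396]
orientation: [-1.57, -0.085, 0.073]
force: [-9.5, 1.6, 17.5]
opening: 0.0561
t: 40.25
tool_pos: [0.3934, 0.1489, 0.1587]
orientation: [-1.569, -0.086, 0.07]
force: [1.3, -0.5, -0.4]
opening: 0.0747
{'t': 40.25, 'pos': array([0.3934, 0.1489, 0.1587]), 'yfing': np.float64(0.051), 'xjaw': np.float64(0.099), 'z': array([-0.099,  0.995, -0.   ]), 'f': array([ 1.3, -0.5, -0.4]), 'op': 0.0747, 'q': array([ 2.420e-01, -3.540e-01,  2.046e+00, -2.000e-03,  1.440e+00,
        1.420e-01])} [ 0.01   0.001 -1.   ]
G [((637, [182.1, 253.6], [168, 240, 29, 28]), array([0.4839, 0.3965, 0.062 ]))]
B [((643, [403.8, 276.0], [390, 262, 29, 29]), array([ 0.4461, -0.0273,  0.066 ]))]
W [((642, [191.6, 305.1], [178, 291, 28, 29]), array([0.3866, 0.3741, 0.062 ]))]
```

View pics/j1.png

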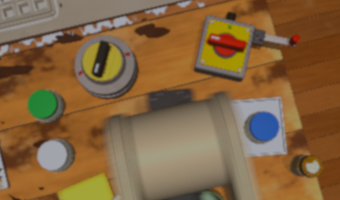

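Blue stands in the tray's right end at crop (263,127); the others have not moved. White next.

```bash
python3 -m inch '[[-0.7,-0.006,0.06,0,0],[-0.7,-0.006,0.12,0,0],[-0.7,-0.006,0.18,0,0],[-0.7,-0.006,0.225,0,0],[-0.7,-0.006,0.225,0,0],[-0.7,-0.006,0.225,-0.04,0],[-0.7,-0.006,0.225,-0.06,0],[-0.7,-0.006,0.225,-0.06,0]]';python3 -c "
from h import *
print(tool(),tilt())"
```

```text
t: 41.3
tool_pos: [0.3845, 0.3792, 0.0966]
orientation: [-1.568, -0.087, 0.077]
force: [0.6, 0.5, -0.1]
opening: 0.0795
{'t': 41.3, 'pos': array([0.3845, 0.3792, 0.0966]), 'yfing': np.float64(0.322), 'xjaw': np.float64(0.104), 'z': array([-0.104,  0.995,  0.001]), 'f': array([ 0.6,  0.5, -0.1]), 'op': 0.0795, 'q': array([ 0.685,  0.057,  1.795, -0.002,  1.284,  0.581])} [ 0.006  0.002 -1.   ]
```

```bash
python3 -m inch '[[-0.7,0.002,-0.005,-0.03,0],[-0.7,0.002,-0.005,-0.062,0],[-0.7,0.002,-0.005,-0.062,0],[1,0.002,-0.005,-0.062,0],[1,0.002,-0.005,-0.062,0],[1,0.002,-0.005,-0.062,0],[1,0.002,-0.005,-0.062,0]]' 25;python3 -m inch '[[1,0,0,0,0],[1,0,0,0.03,0],[1,0,0,0.07,0],[1,0,0,0.07,0]]'; python3 -c "
from h import *
print(tool(),tilt())"
```

```text
t: 42.18
tool_pos: [0.3878, 0.3751, 0.0364]
orientation: [-1.566, -0.089, 0.075]
force: [0.9, -0.8, 7.5]
opening: 0.056
t: 42.68
tool_pos: [0.3897, 0.3768, 0.1099]
orientation: [-1.562, -0.093, 0.072]
force: [-0.4, -0.1, -1.9]
opening: 0.0561
{'t': 42.67, 'pos': array([0.3897, 0.3768, 0.1099]), 'yfing': np.float64(0.525), 'xjaw': np.float64(0.105), 'z': array([-0.104,  0.995,  0.006]), 'f': array([-0.4, -0.1, -1.9]), 'op': 0.0561, 'q': array([ 0.676,  0.039,  1.788, -0.002,  1.3  ,  0.571])} [ 0.013  0.008 -1.   ]
```

```bash
python3 -m inch '[[1,0.01,-0.06,0,0],[1,0.02,-0.12,0,0],[1,0.03,-0.18,0,0],[1,0.04,-0.24,0,0],[1,0.05,-0.3,0,0],[1,0.051,-0.324,0,0],[1,0.051,-0.324,0,0],[1,0.051,-0.324,-0.02,0]]';python3 -c "
from h import *
print(tool(),tilt())"
```

```text
t: 43.68
tool_pos: [0.4415, 0.0532, 0.0902]
orientation: [-1.562, -0.094, 0.069]
force: [-0.5, -0.4, -2.2]
opening: 0.0561
{'t': 43.67, 'pos': array([0.4415, 0.0532, 0.0902]), 'yfing': np.float64(0.498), 'xjaw': np.float64(0.104), 'z': array([-0.104,  0.995,  0.007]), 'f': array([-0.5, -0.4, -2.2]), 'op': 0.0561, 'q': array([-2.000e-03, -2.170e-01,  2.066e+00,  9.000e-03,  1.278e+00,
       -1.090e-01])} [ 0.015  0.008 -1.   ]
```

```bash
python3 -m inch '[[1,0,0,-0.03,0],[1,0,0,-0.043,0],[1,0,0,-0.047,0],[1,0,0,-0.0495,0],[1,0,0,-0.0495,0]]';python3 -m inch '[[-0.6,0,0,0,0],[-0.6,0,0,0,0],[-0.6,0,0,0,0],[-0.6,0,0,0.05,0],[-0.6,0,0,0.1,0],[-0.6,0.0,0.06,0.12,0],[-0.6,0.02,0.12,0.12,0],[-0.6,0.03,0.18,0.12,0]]';python3 -m inch '[[-0.6,0.02,0.06,0,0],[-0.6,0.02,0.1,0,0],[-0.6,0.02,0.1,0,0]]';python3 - <<'E'
from h import *
print(tool(),tilt())
T=cam("top")
for nm,lo,hi,r in(("G",(50,120,50),(75,255,255),(100,200,225,350)),("B",(105,120,60),(125,255,255),(230,240,440,330))):
    b,l=blobs(mask(T,lo,hi,r),100);print(nm,[(x[:3],onz(T,x[1],.062 if nm!="B" else .066).round(4)) for x in b])
E
```

```text
t: 44.3
tool_pos: [0.4421, 0.0533, 0.0414]
orientation: [-1.562, -0.095, 0.069]
force: [0.1, -0.0, -1.9]
opening: 0.0559
t: 45.3
tool_pos: [0.4732, 0.2352, 0.1625]
orientation: [-1.561, -0.096, 0.066]
force: [0.4, -1.0, 0.9]
opening: 0.0745
t: 45.68
tool_pos: [0.4926, 0.3379, 0.162]
orientation: [-1.561, -0.098, 0.069]
force: [0.2, -0.2, -0.2]
opening: 0.0744
{'t': 45.67, 'pos': array([0.4926, 0.3379, 0.162 ]), 'yfing': np.float64(0.474), 'xjaw': np.float64(0.106), 'z': array([-0.106,  0.994,  0.007]), 'f': array([ 0.2, -0.2, -0.2]), 'op': 0.0744, 'q': array([ 5.160e-01,  1.350e-01,  1.587e+00, -1.000e-03,  1.399e+00,
        4.100e-01])} [ 0.018  0.009 -1.   ]
G []
B [((643, [403.8, 276.0], [390, 262, 29, 29]), array([ 0.4461, -0.0273,  0.066 ]))]
```

```bash
python3 - <<'E'
from h import *
S=cam("scene")
b,l=blobs(mask(S,(50,120,50),(75,255,255),(200,320,340,440)),100);print([(x[:3],onz(S,x[1],.058).round(4)) for x in b])
E
python3 -m inch '[[-0.7,-0.009,0.058,0,0],[-0.7,-0.009,0.058,0,0],[-0.7,-0.009,0.058,-0.04,0],[-0.7,-0.009,0.058,-0.06,0],[-0.7,-0.009,0.058,-0.06,0]]'
```

```text
[((945, [280.9, 377.4], [264, 361, 35, 34]), array([0.4852, 0.399 , 0.058 ]))]
t: 46.4
tool_pos: [0.4828, 0.391, 0.0999]
orientation: [-1.565, -0.092, 0.069]
force: [-0.7, -0.1, 0.1]
opening: 0.0784
```

```bash
python3 -m inch '[[-0.7,0.001,0.006,-0.03,0],[-0.7,0.001,0.006,-0.065,0],[-0.7,0.001,0.006,-0.065,0],[1,0.001,0.006,-0.065,0],[1,0.001,0.006,-0.065,0],[1,0.001,0.006,-0.065,0],[1,0.001,0.006,-0.065,0]]' 25;python3 -m inch '[[1,0,0,0,0],[1,0,0,0.03,0],[1,0,0,0.07,0],[1,0,0,0.07,0]]'; python3 -c "
from h import *
print(tool(),tilt())"
```

```text
t: 47.28
tool_pos: [0.4853, 0.3979, 0.0371]
orientation: [-1.563, -0.095, 0.067]
force: [1.8, 0.2, 6.3]
opening: 0.056
t: 47.78
tool_pos: [0.4873, 0.3994, 0.111]
orientation: [-1.559, -0.099, 0.062]
force: [0.8, 0.8, -2.0]
opening: 0.0559
{'t': 47.77, 'pos': array([0.4873, 0.3994, 0.111 ]), 'yfing': np.float64(0.45), 'xjaw': np.float64(0.103), 'z': array([-0.103,  0.995,  0.009]), 'f': array([ 0.8,  0.8, -2. ]), 'op': 0.0559, 'q': array([ 0.608,  0.258,  1.544, -0.004,  1.315,  0.506])} [ 0.023  0.011 -1.   ]
```

```bash
python3 -m inch '[[1,-0.05,0,0.02,0],[1,-0.09,-0.04,0.02,0],[1,-0.09,-0.1,0.02,0],[1,-0.09,-0.16,0.02,0],[1,-0.08,-0.22,0.02,0],[1,-0.054,-0.264,0.01,0],[1,-0.054,-0.264,-0.02,0],[1,-0.054,-0.264,-0.02,0]]'; python3 -c "
from h import *
print(tool(),tilt())"
```

```text
t: 48.78
tool_pos: [0.4302, 0.1343, 0.0873]
orientation: [-1.56, -0.092, 0.067]
force: [-0.2, -0.6, -2.5]
opening: 0.0559
{'t': 48.77, 'pos': array([0.4302, 0.1343, 0.0873]), 'yfing': np.float64(0.564), 'xjaw': np.float64(0.101), 'z': array([-0.101,  0.995,  0.008]), 'f': array([-0.2, -0.6, -2.5]), 'op': 0.0559, 'q': array([ 0.183, -0.197,  2.055,  0.007,  1.268,  0.08 ])} [ 0.015  0.01  -1.   ]
```

```bash
python3 -m inch '[[1,0.003,0,-0.03,0],[1,0.003,0,-0.04,0],[1,0.003,0,-0.044,0],[1,0.003,0,-0.046,0],[1,0.003,0,-0.046,0]]';python3 -m inch '[[-0.6,0,0,0,0],[-0.6,0,0,0,0],[-0.6,0,0,0,0],[-0.6,0,0,0.05,0],[-0.6,0,0,0.1,0],[-0.6,0,0,0.15,0],[-0.6,-0.04,-0.06,0.18,0],[-0.6,-0.06,-0.12,0.2,0]]';python3 -m inch '[[-0.6,-0.02,-0.06,0,0],[-0.6,-0.03,-0.12,0,0],[-0.6,-0.03,-0.18,0,0],[-0.6,-0.03,-0.24,0,0],[-0.6,-0.03,-0.28,0,0],[-0.6,-0.03,-0.28,0,0]]';python3 - <<'E'
from h import *
print(tool())
T=cam("top");S=cam("scene")
cv2.imwrite("pics/f1.png",np.hstack([cv2.resize(T["color"][150:350,200:470,::-1],(405,300)),cv2.resize(S["color"][170:390,230:450,::-1],(300,300))]))
for nm,lo,hi in(("G",(50,120,50),(75,255,255)),("B",(105,120,60),(125,255,255)),("W",(0,0,150),(180,12,255))):
    b,l=blobs(mask(T,lo,hi,(270,235,450,330)),150);print(nm,[(x[:3],onz(T,x[1],.066).round(4)) for x in b])
E
```

```text
t: 49.4
tool_pos: [0.4337, 0.1345, 0.0421]
orientation: [-1.56, -0.093, 0.066]
force: [-0.1, -0.1, -2.8]
opening: 0.0562
t: 50.4
tool_pos: [0.3797, 0.0308, 0.2375]
orientation: [-1.56, -0.097, 0.067]
force: [-0.3, -1.2, 0.3]
opening: 0.0745
t: 51.15
tool_pos: [0.3489, -0.2513, 0.2372]
orientation: [-1.56, -0.093, 0.065]
force: [0.1, -0.1, -0.2]
opening: 0.0745
{'t': 51.15, 'pos': array([ 0.3489, -0.2513,  0.2372]), 'yfing': np.float64(0.517), 'xjaw': np.float64(0.101), 'z': array([-0.101,  0.995,  0.008]), 'f': array([ 0.1, -0.1, -0.2]), 'op': 0.0745, 'q': array([-0.76 , -0.362,  1.91 ,  0.019,  1.588, -0.861])}
G [((625, [319.2, 282.5], [306, 269, 28, 28]), array([0.4318, 0.1341, 0.066 ]))]
B [((643, [403.8, 276.0], [390, 262, 29, 29]), array([ 0.4461, -0.0273,  0.066 ]))]
W []
```

View pics/f1.png

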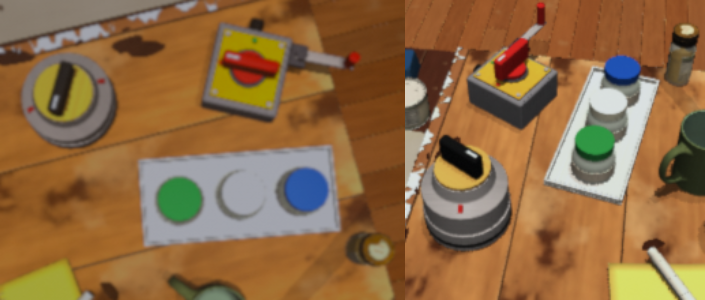

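All three jars stand upright in the tray (lids at (179,199), (241,193), (305,189)). The plug is flush and the handle off. The hasp is out and the spice jar (372,247) is where it started. I'll run a last check on the plug and hand in.

```bash
python3 w.py | grep -E "angle|white"; python3 -c "
from h import *
T=cam('top')
b,l=blobs(mask(T,(172,120,60),(8,255,255),(415,170,450,215)));print('post',max(b)[1],onz(T,max(b)[1],.097))
print(tool()); robot.close_job()"
```

```text
ell 241.7 211.3 bar [241.5, 207.4] white [(40, [233.6, 190.8]), (33, [252.5, 190.0]), (6, [236.8, 215.2])]
bar angle -0.2338778779006444
ell 269.4 289.1 bar [270.1, 284.8] white [(22, [278.6, 282.4])]
post [434.5, 189.5] [ 0.608758   -0.08224815  0.097     ]
{'t': 51.4, 'pos': array([ 0.3499, -0.2482,  0.2376]), 'yfing': np.float64(0.486), 'xjaw': np.float64(0.106), 'z': array([-0.106,  0.994,  0.008]), 'f': array([0.1, 0. , 0.9]), 'op': 0.0744, 'q': array([-0.754, -0.367,  1.912,  0.02 ,  1.589, -0.86 ])}
the job is handed in; nothing more can be done
```

I turned the isolator handle to off and swung the hasp out to its stop. I then backed the plug off until it dropped into the thread start and ran it home clockwise. Blue, white and green now stand in the tray. I handed the job in at about 51 s with the robot clear of everything.

**Last checks:**
- **Handle:** within about 0.02 rad of the box's y by eye in the enlarged view. My first rough reading of its angle disagreed by about 0.08 rad, but the edges in the colour mask did not bear that out.
- **Hasp:** pushed against its stop with about 19 N. The image gave about 1.55 rad against 1.6, but my estimate of the hinge position is only good to several millimetres.
- **Plug:** the bar stands about 2.2 rad clockwise of the thread start. The patch on its top was at 141 mm, where 142 mm means home; that height was measured right after the turn and not again. Between them it counts as fully seated.
- **Jars:** in the final pictures all three stand upright in the tray. Green and blue were also located numerically. The white lid did not register in the colour mask, so that one was checked by eye only. I saw no knocked jar.
- **Spice jar:** in the same place in the picture, never approached.

**Extra contact:** pressing the hasp to its stop left the tool leaning by about 2°. I corrected this before gripping the plug by pressing the closed fingertips against the isolator's fixed side with under 20 N.

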